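# Fit the camera carrier to the documentation rail

### The arm

A 6-joint arm with a two-finger parallel gripper is mounted at the origin on the work surface. World frame = base frame: x ahead of the robot, y to its left, z up, the work surface at z = 0. Lengths are in m, angles in rad, forces in N, time in s.
With the tool pointing down it reaches from about 0.4 to 0.825 m from the base axis. Payload 7 kg.
Tool frame: the origin (TCP) lies midway between the tips of the shut fingers; the grasp point (between the pads) lies 19 mm behind it; z points along the fingers, y is the line along which they close (so a half turn about z gives the same grasp; the last joint's range is limited). The gripper opens to 88 mm and grips with 3 to 60 N. Pads are 19 mm wide; open, the fingers measure 130 mm over their backs; the gripper's body (78 mm by 193 mm) begins 47 mm behind the grasp point.
Start: joints at [1.582, 0.359, 0.012, 0, -1.224, -0.288], TCP at [0.184, 0.649, 0.227] pointing down, gripper open.
Joint ranges: [-3.07, 3.07], [-1.43, 2.12], [-1.02, 1.25], [-3.03, 1.67], [-3.05, -0], [-3.03, 3.03]. Speed limits (rad/s): [2.39, 2.39, 3.01, 3.14, 3.14, 3.14].

### API

Orientations are given as [roll, pitch, yaw] about the fixed x, y, z axes, in that order (R = Rz(yaw) Ry(pitch) Rx(roll)).
In Python, from station import monitor, viewer, arm gives the robot as it stands.
- The arm moves only by the tool move_arm, never from a script. Its argument "deltas" is a list that holds one entry, the list of rows, each a list of 7 numbers: the turn, a rotation vector about the tool's x, y, z in degrees, then the shift along the tool's x, y, z in m, then the finger opening in m, from 0 to 0.0876. A call has 1 to 12 rows; each row is the pose to reach, as a shift and turn from the pose commanded when the call began, along the tool's axes at that moment; what a row does not reach only later rows make up. A row lasts 1/12 s, in which the tool goes at most 41.7 mm and 7.16 degrees, less where a joint would pass 70% of its speed; a pose out of reach is approached as far as the arm can. A call with a gripper value outside its range is refused whole. The fingers move at their own pace and stop on an object; "force" is the grip in N (left out, the last holds). Time passes only in rows, so rows that repeat a pose let the fingers close. It gives the time, the measured TCP pose, the force and the opening at its end, in the units of the state.
- monitor.get_state(): the state, without advancing time (a new reading comes with each control period).
- viewer.grab_frame(name): name is "scene" or "top" or "wrist"; returns a dict with "frame" (384x512x3 uint8, blue, green, red), "vfov" (degrees; the focal length in pixels is half the picture's height over the tangent of half this angle, whatever the lens; pixels are square), "cx", "cy" (the principal point, pixels), "xyz" and "orientation" of the camera in the world; the wrist camera has in their place "hand_eye" (4x4, takes a point from camera to tool coordinates, whose origin is the TCP and whose axes are the flange's). Camera axes: x right, y down, z forward; pixel columns grow to the right and rows downward; lengths in m; the calibration is good to about 2 mm. A picture is of the moment at which its call begins: read the wrist's pose just before it. There is no depth.
- arm.job_done(): hands the job in, once; it reports no verdict.
The state is a dict: "t": time; "q": joint angles; "qd": joint speeds; "joint_efforts": joint torques, N m; "eef_pos": TCP position; "ee_rot": TCP orientation; "force": force on the tool from outside, world axes, zero at the start; "moment": the same for the moment, N m; "width": finger opening in m.
Only numpy, scipy, OpenCV 4.12 (cv2) and the standard library are available. Lean on these libraries where they do the work, as an engineer would, in place of code of your own. Each camera call takes 0.05 s, during which the arm holds its last target. There are 200 camera calls.

### The job

Slide the loose camera carrier onto the dovetail rail from the rail's open, tapered end and run it gently up to the stop block until it is home against the stop and the sprung pin is pushed in. Then turn the carrier's clamp knob clockwise until the clamp grips the rail tightly, without forcing it, and let go with the carrier still against the stop. Leave the other things on the cart where they are.

Things in the scene. Friction and masses are not known exactly. Their poses are not given: they have to be found in the camera images.
- carrier: Loose aluminium camera carrier, 0.3 to 0.65 kg: a plate 70 mm long (x -35..35), 104 wide (y -36..68), z 12..24 mm, over two lips with a dovetail groove along x, open at both ends. Origin: groove centreline at the lips' underside (it lies on them). Slid on towards its +x, x along the rail's x. On the rail, its ceiling on the rail's top, the origin is 14 mm above the rail's.
- groove (a point): Middle of the carrier's groove ceiling, 12 mm above the carrier's underside, axes as the carrier's. The groove is 36.1 mm wide at the bottom of the lips and 46.4 mm at its ceiling: 1.2 mm of play on each side of the rail.
- post_grip (a point): Point in the carrier's black square post, 26 x 26 mm, meant for gripping; axes as the carrier's, faces square to x and y. The point is at y = -12 mm of the carrier, 48 mm above its underside; the post reaches from 24 to 68 mm, with a thin stud (7 mm) on top up to 78 mm.
- rail: Fixed aluminium dovetail rail along x (-100..100 mm), z up, origin at mid-length on the table top. Steel foot 60 mm wide, 12 high, x -80..100. Dovetail 32 mm wide at height 12, 44 mm at its flat top, height 26. +x points from the open end to the stop block, a dark steel block (22 mm long, 56 wide, up to 47 high) straddling the rail near its other end.
- rail_end (a point): Tip of the rail's open end, on its centreline at the height of its top (26 mm); axes as the rail's, +x points along the rail to the stop. The last 16 mm of the dovetail taper: 3 mm narrower on each side and 1.5 mm lower at the tip.
- stop_track: Fixed 90 mm scale strip at the foot of the rail that carries the stop block. Origin at x = 50, y = -27, z = 12 mm of the rail, wherever the stop is set. The stop's face stands between x = +30 and +75 mm of the rail, different each time and not measured: feel for it, or see it. Forces on it are those on the stop block and pin.
- seat_pin (a joint): Sprung brass pin, 10 mm in diameter, standing 6 mm out of the middle of the stop's face, 32 mm high: 0 = fully out, 0.006 m = pushed flush by a carrier home against the stop. Very light spring (0.1 N), weaker than the carrier's friction on the rail. The stop itself is rigid.
- clamp_knob (a joint): Turn of the clamp knob, rad: 0 = open, mechanical range to 1.5; grows clockwise seen from above; starts at 0 to 0.2. Drives the jaw in by 4 mm per rad. Its own friction is 0.2 N m; the jaw has taken up the play at about 0.85 rad and the torque then rises by some 0.7 N m per rad. Tight is a torque of 0.35 to 0.5 N m (about 1.1 to 1.3 rad); over 0.6 N m is forcing it. Stays where left.
- knob_grip (a point): Point on the vertical axis of the clamp knob, at y = +48 mm of the carrier, 52 mm above its underside; turns with the knob. The knob is a black bar 42 mm long (x of this frame), 13 mm wide, from 30.5 to 61.5 mm above the carrier's underside, on a round foot 30 mm across. At 0 rad the bar lies along the carrier's x.
- jaw: Steel clamp jaw, 22 mm long, in a window of the carrier's +y lip; moved by the knob towards -y against the rail's flank. Origin at the carrier's origin when fully open.
- phone: Black phone lying flat, 146 x 72 x 10 mm. A bystander. Origin: centre of its underside.
- pen: Blue pen lying flat, 130 x 9 mm. A bystander. Origin: centre of its underside.
- loupe: Black cylindrical loupe standing upright, 42 mm in diameter, 38 mm high. A bystander. Origin: centre of its underside.
- rosette: Round terracotta rosette fragment, 68 mm in diameter, 26 mm high. A bystander. Origin: centre of its underside.
- brush: Brush lying flat. A bystander.
Mind the look-alikes: they are no part of the job. Of the things shaped like the rail, the aluminium one is meant.

How it is judged:
On the way, in this order (a step that is already met when the one before it is completed fails the run):
1. the carrier is on the dovetail, both lips under it (x of carrier in the frame of rail above -0.08 m and y of carrier in the frame of rail between -0.003 and 0.003 m and z of carrier in the frame of rail below 0.018 m), for 0.1 s.
2. the carrier is home against the stop, the pin pushed in (value of joint seat_pin above 0.0045 m), for 0.2 s.
3. the clamp jaw grips the rail (contact force between jaw and rail above 20 N), for 0.2 s.
At the end, for the whole second after the job is handed in: The carrier sits on the dovetail (within 3 mm sideways, its height within 2 mm below and 4 mm above its seat), still at the stop with the pin pushed in more than 3 mm (within 3 mm of the stop's face), its jaw pressing on the rail with more than 20 N, at rest (value of joint seat_pin above 0.003 m and y of carrier in the frame of rail between -0.003 and 0.003 m and z of carrier in the frame of rail between 0.012 and 0.018 m and contact force between jaw and rail above 20 N and linear speed of carrier below 0.01 m/s); the robot touches nothing.
It fails at once if the carrier is rammed into the stop with more than 25 N (contact force between carrier and stop_track above 25 N).
It fails at once if the clamp is forced: the jaw presses on the rail with more than 110 N (contact force between jaw and rail above 110 N).
It fails at once if a bystander is moved by more than 30 mm (distance of any of phone, pen, loupe, rosette, brush from where it was at the start of the episode above 0.03 m).
It also fails if it takes over 64 s, if anything falls off the work surface, if the arm or the gripper's body presses on something with over 40 N, if the wrist force passes 120 N, or if a joint passes its speed limit or range.

## Working session

There is one attempt and no reset: what is moved stays moved. The work goes in short steps, Python scripts to look and compute and a tool call to move; the robot and the scene stay as the last step left them, time stands still between calls to the robot, and variables do not carry over. Pictures are saved under pics/ and viewed, on a budget of 10 in all, crops included, one or two more only if the job needs it, and the job is handed in when it is done.

Besides the shell and the picture viewer there is one more tool, called after "Request:" in YAML: its name, and indented under it one key for each argument. move_arm: Moves the arm, as the interface text tells. Its arguments: {"type":"object","properties":{"deltas":{"type":"array","items":{"type":"array","items":{"type":"array","items":{"type":"number"}}}},"force":{"type":"number"}},"required":["deltas"]}

```bash
mkdir -p pics
cat > h.py <<'E'
import numpy as np, cv2
from scipy.spatial.transform import Rotation as R
from station import monitor, viewer, arm
def grab(n):
    s=monitor.get_state(); f=viewer.grab_frame(n); return s,f
def cam(s,f):
    k=f["frame"].shape[0]/2/np.tan(np.radians(f["vfov"])/2)
    K=np.array([[k,0,f["cx"]],[0,k,f["cy"]],[0,0,1]])
    if "hand_eye" in f:
        T=np.eye(4);T[:3,:3]=R.from_euler("xyz",s["ee_rot"]).as_matrix();T[:3,3]=s["eef_pos"];T=T@np.array(f["hand_eye"])
    else:
        T=np.eye(4);o=np.array(f["orientation"]);T[:3,:3]=o if o.shape==(3,3) else R.from_euler("xyz",o).as_matrix();T[:3,3]=f["xyz"]
    return K,T
def unproj(K,T,uv,z):
    d=T[:3,:3]@np.linalg.solve(K,[uv[0],uv[1],1]);return T[:3,3]+d*(z-T[2,3])/d[2]
def proj(K,T,p):
    c=(np.atleast_2d(p)-T[:3,3])@T[:3,:3];c=c@K.T;return c[:,:2]/c[:,2:]
E
python3 - <<'E'
from h import *
import pickle
for n in("top","scene"):
    s,f=grab(n);K,T=cam(s,f);pickle.dump((s,f),open(n+".pkl","wb"))
    print(n,f["vfov"],f["xyz"],f["orientation"],T[:3,2])
    cv2.imwrite(f"pics/{n}0.png",cv2.resize(f["frame"],(800,600),interpolation=2))
print(s)
E
```

```text
top 49.10967986134481 [0.36984968 0.05351672 1.12831981] [-2.95085397 -0.02577663 -1.57614954] [ 0.18944604 -0.02632087 -0.98153829]
scene 57.0282674229018 [0.93622948 0.46011354 0.6800098 ] [-2.4107538   0.01223881  2.42834399] [-0.42984604 -0.51074879 -0.74455897]
{'t': 0.05, 'q': array([ 1.58210803e+00,  3.59365093e-01,  1.11212197e-02, -3.51074224e-04,
       -1.22409052e+00, -2.88104165e-01]), 'qd': array([-0.00167629, -0.00133294, -0.00096126,  0.0014162 ,  0.00032039,
        0.0006789 ]), 'joint_efforts': array([-1.45773563e-03, -5.84667921e+01,  2.94059193e+01,  7.02592805e+00,
        1.03705333e-02, -4.20226934e-05]), 'eef_pos': array([0.18434735, 0.64886467, 0.22566375]), 'ee_rot': array([ 3.14002419e+00, -1.20626103e-04, -2.76911917e-01]), 'force': array([-0.1388155 , -0.50283463, -0.35427811]), 'moment': array([ 0.01442722,  0.02662034, -0.01854755]), 'width': 0.08784878320281692}
```

View pics/top0.png

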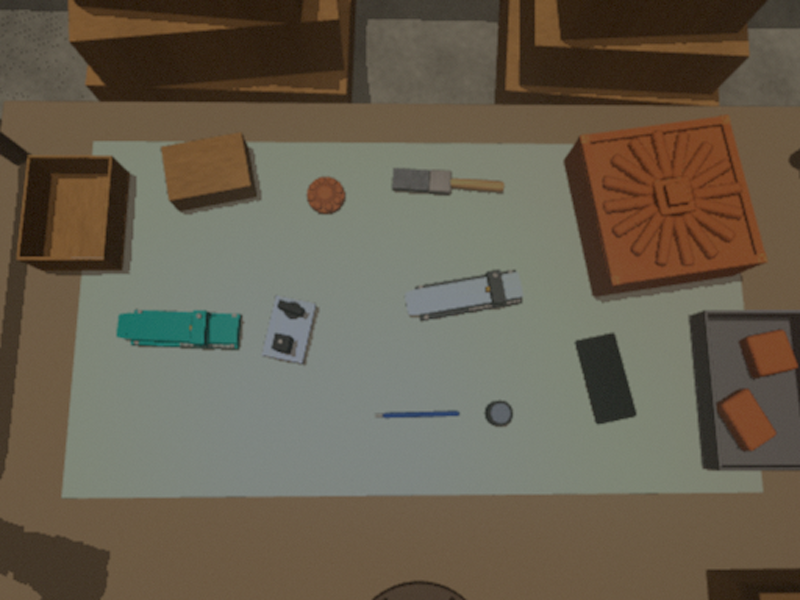

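View pics/scene0.png

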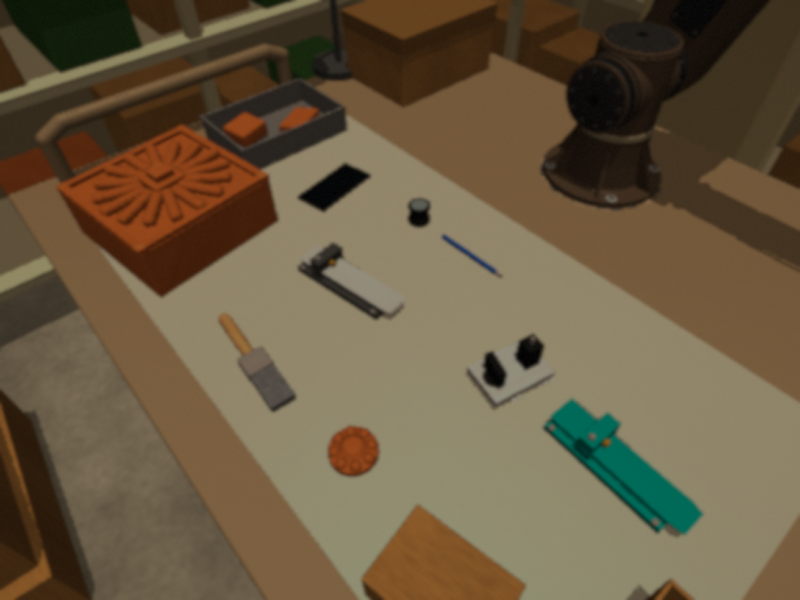

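Top view: the aluminium rail runs from its open tip at (408,303) to (521,285), with the stop at (497,288). The carrier plate corners are about (276,295), (317,304), (302,363), (263,355), the knob is at (291,309) and the post at (282,343). The green rail is the decoy. The scene view agrees.

Run:
```python
from h import *
import pickle
s,f=pickle.load(open("top.pkl","rb"));K,T=cam(s,f);k=512/800
print(unproj(K,T,(400*k,300*k),0), K[0,0])
P=lambda u,v,z:unproj(K,T,(u*k,v*k),z)[:2]
c=[P(276,295,.024),P(317,304,.024),P(302,363,.024),P(263,355,.024)]
print("corners",np.round(c,4),[np.linalg.norm(c[i]-c[i-1]) for i in range(4)])
m=np.mean(c,0);d=(c[0]+c[1]-c[2]-c[3]);yaw=np.arctan2(-d[0],d[1]);print("yaw",np.degrees(yaw),"centre",m)
x=np.array([np.cos(yaw),np.sin(yaw)]);y=np.array([-x[1],x[0]])
o=m-.016*y;print("origin",o,"post",o-.012*y,"knob",o+.048*y,"post meas",P(281,336,.068),"knob meas",P(291,306,.0615))
a=P(408,303,.026);b=P(521,285,.026);d=b-a;print("rail",a,b,np.linalg.norm(d),np.degrees(np.arctan2(d[1],d[0])))
```

```text
[0.57634511 0.02595128 0.        ] 420.2391719483472
corners [[0.5807 0.2379]
 [0.5651 0.1679]
 [0.4649 0.191 ]
 [0.4785 0.2564]] [np.float64(0.10390833731006381), np.float64(0.07168252496866634), np.float64(0.10281885448794069), np.float64(0.06675843593684364)]
yaw -101.62174338109126 centre [0.52232644 0.21330799]
origin [0.50665446 0.21653118] post [0.49490047 0.21894858] knob [0.5536704 0.2068616] post meas [0.50483725 0.22041088] knob meas [0.55518801 0.20653707]
rail [0.56637508 0.01295938] [ 0.59772704 -0.18208073] 0.19754389402788422 -80.86803945348417
```

```bash
cat >> h.py <<'E'
def rel(pos,yaw_deg,st=None):
    """turn (deg, tool axes) and shift (tool axes) to a tool-down pose"""
    s=st or monitor.get_state();A=R.from_euler("xyz",s["ee_rot"]);B=R.from_euler("xyz",[np.pi,0,np.radians(yaw_deg)])
    print("turn",np.round(np.degrees((A.inv()*B).as_rotvec()),2),"shift",np.round(A.inv().apply(np.array(pos)-s["eef_pos"]),4))
E
python3 -c "
from h import *
rel([.50,.219,.20],-101.6)
s,f=grab('wrist');print(f['hand_eye'],f['vfov'])"
```

```text
turn [ 6.000e-02 -7.000e-02  8.573e+01] shift [0.4211 0.3272 0.0263]
[[-6.76134928e-05 -9.66743924e-01 -2.55746320e-01  6.96522649e-02]
 [ 9.99998727e-01 -4.73077342e-04  1.52389774e-03  4.69252850e-04]
 [-1.59420667e-03 -2.55745891e-01  9.66742726e-01 -1.58358654e-01]
 [ 0.00000000e+00  0.00000000e+00  0.00000000e+00  1.00000000e+00]] 63.72440824905399
```

Request:
move_arm:
  deltas:
    - [[0, 0, 7, 0.034, 0.026, 0.002, 0.04], [0, 0, 14, 0.068, 0.053, 0.004, 0.04], [0, 0, 21, 0.102, 0.079, 0.006, 0.04], [0, 0, 28, 0.136, 0.106, 0.008, 0.04], [0, 0, 35, 0.17, 0.132, 0.01, 0.04], [0, 0, 42, 0.204, 0.159, 0.012, 0.04], [0, 0, 49, 0.238, 0.185, 0.014, 0.04], [0, 0, 56, 0.272, 0.212, 0.016, 0.04], [0, 0, 63, 0.306, 0.238, 0.018, 0.04], [0, 0, 70, 0.34, 0.264, 0.02, 0.04], [0, 0, 77, 0.374, 0.291, 0.022, 0.04], [0, 0, 84, 0.408, 0.317, 0.024, 0.04]]
  force: 25

```text
t: 1.15
eef_pos: [0.4807, 0.2448, 0.2034]
ee_rot: [-3.142, 0.0, -1.749]
force: [1.2, 0.9, -0.0]
width: 0.0399
```

Run:
```python
from h import *
rel([.50,.219,.20],-101.6)
s=monitor.get_state();print(s["t"],s["eef_pos"],s["ee_rot"],s["q"],s["qd"])
```

```text
turn [-0.    0.01  1.41] shift [ 0.022  -0.0236  0.0034]
1.15 [0.48070157 0.2448085  0.2033979 ] [-3.14154502e+00  2.35905812e-04 -1.74859610e+00] [ 8.34475590e-01  1.53186222e-01 -3.21517855e-01 -9.51458329e-05
 -1.09586695e+00 -1.01223187e+00] [-0.96570074  0.13698575  0.10671245  0.00180665  0.03143149 -0.49427462]
```

Request:
move_arm:
  deltas:
    - [[0, 0, 0, 0, 0, 0, 0.04], [0, 0, 0, 0, 0, 0, 0.04], [0, 0, 0, 0, 0, 0, 0.04], [0, 0, 0, 0, 0, 0, 0.04]]

```text
t: 1.48
eef_pos: [0.4797, 0.2474, 0.2033]
ee_rot: [3.142, 0.0, -1.741]
force: [0.2, 0.0, 0.2]
width: 0.0401
```

Run:
```python
from h import *
import pickle
s,f=grab("wrist");pickle.dump((s,f),open("w1.pkl","wb"))
print(s["eef_pos"],np.degrees(s["ee_rot"]))
cv2.imwrite("pics/w1.png",cv2.resize(f["frame"],(800,600),interpolation=2))
```

```text
[0.47967587 0.2473973  0.20333879] [ 1.79995212e+02  6.35005691e-03 -9.97658440e+01]
```

View pics/w1.png

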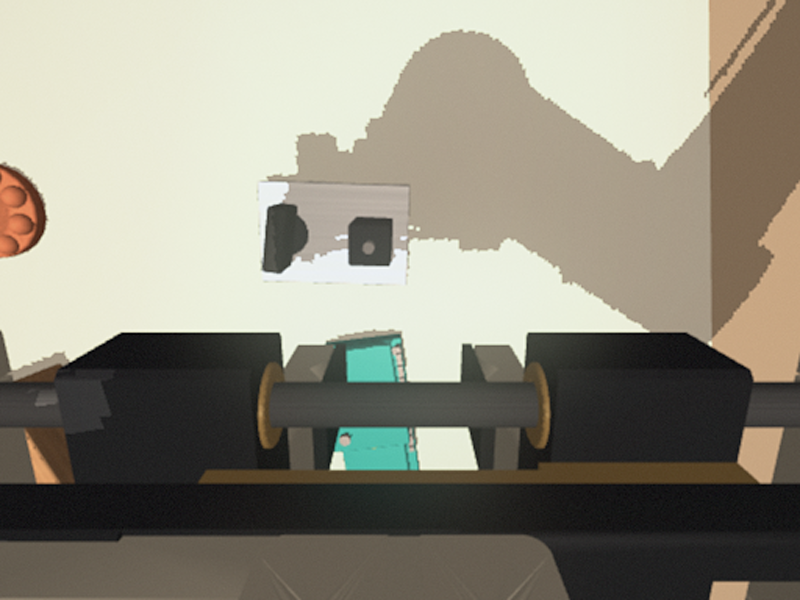

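Wrist view: plate corners are about (259,181), (410,185), (408,284), (261,282), the knob is at (282,238), the post top at about (370,242) and its stud at (368,247).

Run:
```python
from h import *
import pickle
s,f=pickle.load(open("w1.pkl","rb"));K,T=cam(s,f);k=512/800
P=lambda u,v,z:unproj(K,T,(u*k,v*k),z)[:2]
c=np.array([P(259,181,.024),P(410,185,.024),P(408,284,.024),P(261,282,.024)])
print([np.linalg.norm(c[i]-c[i-1]) for i in range(4)])
# order: x+y+, x+y-, x-y-, x-y+
L=np.array([[35,68],[35,-36],[-35,-36],[-35,68]])/1e3
from scipy.optimize import least_squares
g=lambda p:(L@np.array([[np.cos(p[2]),np.sin(p[2])],[-np.sin(p[2]),np.cos(p[2])]])+p[:2]-c).ravel()
r=least_squares(g,[.5,.21,-1.77]);p=r.x;print(p,np.degrees(p[2]),r.fun*1e3)
y=np.array([-np.sin(p[2]),np.cos(p[2])])
print("post",p[:2]-.012*y,"stud meas",P(368,247,.078),"knob",p[:2]+.048*y)
a=np.degrees(p[2]);rel([*(p[:2]-.012*y),.20],a)
```

```text
[np.float64(0.07074780025947176), np.float64(0.10289664190149392), np.float64(0.06944848672787426), np.float64(0.10563513673884796)]
[ 0.50813119  0.21800839 -1.76629303] -101.20113589700148 [ 0.95791728 -0.10604726 -0.14075271  0.02599923  0.50514714  0.4625277
 -1.32231172 -0.38247967]
post [0.49635977 0.22033943] stud meas [0.49700786 0.21984721] knob [0.55521685 0.2086842 ]
turn [-0.    0.01  1.47] shift [ 0.0241 -0.0212  0.0034]
```

Request:
move_arm:
  deltas:
    - [[0, 0, 1.5, 0.012, -0.011, 0.02, 0.046], [0, 0, 1.5, 0.024, -0.021, 0.045, 0.046], [0, 0, 1.5, 0.024, -0.021, 0.07, 0.046], [0, 0, 1.5, 0.024, -0.021, 0.095, 0.046], [0, 0, 1.5, 0.024, -0.021, 0.12, 0.046], [0, 0, 1.5, 0.024, -0.021, 0.14, 0.046], [0, 0, 1.5, 0.024, -0.021, 0.155, 0.046], [0, 0, 1.5, 0.024, -0.021, 0.165, 0.046], [0, 0, 1.5, 0.024, -0.021, 0.173, 0.046], [0, 0, 1.5, 0.024, -0.021, 0.173, 0.046], [0, 0, 1.5, 0.024, -0.021, 0.173, 0.046]]

```text
t: 2.45
eef_pos: [0.4967, 0.22, 0.0306]
ee_rot: [-3.141, -0.0, -1.768]
force: [0.1, 0.6, 0.3]
width: 0.0459
```

Request:
move_arm:
  deltas:
    - [[0, 0, 0, 0, 0, 0, 0.03], [0, 0, 0, 0, 0, 0, 0.024], [0, 0, 0, 0, 0, 0, 0.02], [0, 0, 0, 0, 0, 0, 0.015], [0, 0, 0, 0, 0, 0, 0.015], [0, 0, 0, 0, 0, 0, 0.015]]
  force: 30

```text
t: 2.95
eef_pos: [0.4968, 0.2197, 0.031]
ee_rot: [-3.141, 0.001, -1.769]
force: [-2.7, 0.7, 5.4]
width: 0.026
```

Run:
```python
from h import *
s=monitor.get_state();print(s["t"],s["eef_pos"],np.degrees(s["ee_rot"]),s["force"],s["moment"],s["width"])
```

```text
2.95 [0.496798   0.21965634 0.03101898] [-1.79974329e+02  4.00077949e-02 -1.01359998e+02] [-2.69918185  0.66435036  5.44471524] [ 0.3337882   0.97663943 -0.05955542] 0.02599206437365803
```

```bash
python3 -c "
from h import *
rel([.54,.10,.22],-80.9)"
```

```text
turn [ -0.03   0.03 -20.46] shift [ 0.1087 -0.066  -0.189 ]
```

Request:
move_arm:
  deltas:
    - [[0, 0, 0, 0, 0, -0.01, 0.015], [0, 0, 0, 0, 0, -0.03, 0.015], [0, 0, -2, 0.01, -0.006, -0.055, 0.015], [0, 0, -5, 0.024, -0.015, -0.08, 0.015], [0, 0, -8, 0.04, -0.024, -0.105, 0.015], [0, 0, -11, 0.056, -0.034, -0.13, 0.015], [0, 0, -14, 0.072, -0.044, -0.155, 0.015], [0, 0, -17, 0.088, -0.054, -0.175, 0.015], [0, 0, -19, 0.1, -0.06, -0.185, 0.015], [0, 0, -20.5, 0.109, -0.066, -0.189, 0.015], [0, 0, -20.5, 0.109, -0.066, -0.189, 0.015], [0, 0, -20.5, 0.109, -0.066, -0.189, 0.015]]

```text
t: 3.95
eef_pos: [0.5393, 0.0989, 0.2193]
ee_rot: [3.141, 0.0, -1.413]
force: [-0.4, 0.2, -5.0]
width: 0.0259
```

Request:
move_arm:
  deltas:
    - [[0, 0, 0, 0, 0, 0, 0.015], [0, 0, 0, 0, 0, 0, 0.015], [0, 0, 0, 0, 0, 0, 0.015]]

```text
t: 4.2
eef_pos: [0.5394, 0.1, 0.2188]
ee_rot: [3.14, -0.0, -1.411]
force: [-0.1, 0.0, -4.6]
width: 0.0258
```

Run:
```python
from h import *
import pickle
s,f=grab("wrist");pickle.dump((s,f),open("w2.pkl","wb"))
print(s["eef_pos"],np.degrees(s["ee_rot"]),s["force"],s["width"])
cv2.imwrite("pics/w2.png",cv2.resize(f["frame"],(800,600),interpolation=2))
```

```text
[0.53936939 0.09998037 0.21877383] [ 1.79929674e+02 -1.54057315e-02 -8.08361945e+01] [-0.10163021  0.02380229 -4.55419821] 0.025781913162256715
```

View pics/w2.png

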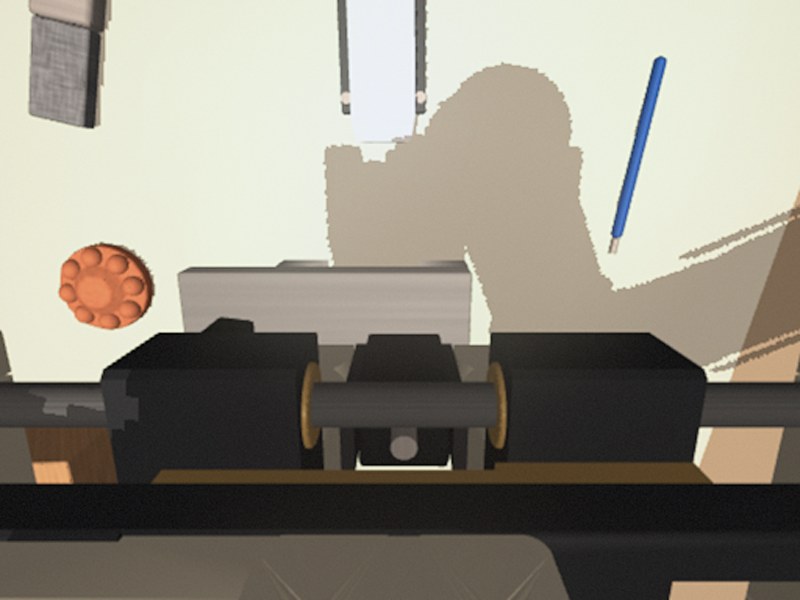

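Wrist view: the rail lies straight ahead, its top between columns 350 and 416, its tip at about (359..408, 141). The held carrier's front edge runs from (180,272) to (471,268). I'll refine these edges numerically.

Run:
```python
from h import *
import pickle
s,f=pickle.load(open("w2.pkl","rb"))
g=cv2.cvtColor(f["frame"],cv2.COLOR_BGR2GRAY)
for r in (4,20,40,60,68,80,86): print(r,g[r,214:276].tolist())
for r in (172,178,190): print(r,g[r,110:122].tolist(),g[r,294:306].tolist())
print("col",[ (c,g[160:180,c].tolist()) for c in(140,200,280)])
print("tipcol",[ (c,g[80:96,c].tolist()) for c in(234,244,254)])
```

```text
4 [240, 206, 110, 102, 107, 106, 102, 160, 230, 241, 238, 239, 238, 238, 238, 238, 239, 238, 238, 239, 238, 238, 238, 238, 237, 239, 238, 239, 237, 237, 238, 238, 237, 238, 238, 238, 238, 238, 238, 238, 238, 238, 238, 238, 237, 238, 238, 239, 239, 241, 232, 162, 86, 108, 107, 102, 103, 92, 198, 244, 237, 236]
20 [238, 241, 204, 101, 109, 111, 110, 102, 201, 244, 239, 239, 238, 238, 238, 239, 238, 239, 238, 238, 239, 238, 239, 239, 238, 239, 238, 239, 239, 238, 238, 239, 238, 239, 237, 239, 239, 238, 239, 238, 239, 239, 239, 239, 239, 239, 238, 238, 239, 240, 233, 164, 72, 98, 113, 109, 108, 101, 138, 221, 241, 238]
40 [237, 240, 228, 159, 109, 115, 114, 114, 127, 212, 243, 239, 239, 239, 238, 239, 240, 239, 239, 239, 239, 239, 240, 240, 239, 240, 239, 239, 239, 240, 238, 239, 239, 239, 238, 239, 239, 239, 240, 239, 239, 239, 239, 239, 239, 239, 239, 239, 239, 240, 245, 203, 76, 101, 116, 116, 113, 103, 140, 194, 227, 238]
60 [238, 238, 240, 217, 177, 208, 223, 221, 220, 229, 237, 240, 239, 239, 239, 240, 239, 239, 239, 239, 239, 239, 239, 239, 239, 239, 239, 239, 239, 239, 239, 239, 
[... 1372 characters left out ...]
171, 155, 159, 159, 160, 159, 158] [168, 168, 168, 169, 169, 168, 160, 173, 224, 236, 233, 234]
col [(140, [236, 237, 237, 236, 238, 237, 236, 237, 237, 241, 207, 88, 99, 100, 125, 158, 163, 165, 165, 165]), (200, [236, 236, 236, 236, 238, 232, 192, 147, 160, 170, 147, 104, 109, 107, 131, 164, 173, 175, 173, 171]), (280, [165, 167, 168, 167, 166, 167, 156, 136, 136, 139, 124, 102, 106, 103, 126, 161, 175, 178, 178, 177])]
tipcol [(234, [239, 239, 240, 239, 239, 239, 238, 239, 240, 240, 221, 214, 239, 237, 237, 236]), (244, [239, 239, 238, 239, 239, 239, 238, 238, 239, 241, 221, 214, 238, 237, 238, 237]), (254, [239, 239, 239, 239, 239, 239, 241, 226, 181, 190, 168, 149, 176, 175, 176, 174])]
```

Run:
```python
from h import *
import pickle
s,f=pickle.load(open("w2.pkl","rb"));K,T=cam(s,f)
P=lambda u,v,z:unproj(K,T,(u,v),z)[:2]
l=[P(u,v,.026) for u,v in((221.1,4),(221.7,20),(222.5,40),(223.5,68))]
r=[P(u,v,.026) for u,v in((265,4),(265,20),(265.3,40),(265.4,68))]
l,r=np.array(l),np.array(r);print("width",np.linalg.norm(l-r,axis=1))
m=(l+r)/2;d=m[0]-m[-1]
for q in(l,r,m): e=q[0]-q[-1];print("yaw",np.degrees(np.arctan2(e[1],e[0])))
tip=P(244,90.2,.0245);u=d/np.linalg.norm(d);n=np.array([-u[1],u[0]])
tip=m[-1]+u*((tip-m[-1])@u);print("tip",tip,"mid",m)
zp=s["eef_pos"][2]-.031+.024
c=np.array([P(113.2,174.3,zp),P(301.9,174.3,zp)]);e=c[0]-c[1]
print("plate w",np.linalg.norm(e),"carrier yaw",np.degrees(np.arctan2(-e[0],e[1])))
t=np.radians(np.degrees(s["ee_rot"][2]));X=np.array([np.cos(t),np.sin(t)]);Y=np.array([-X[1],X[0]])
print("plate centre rel TCP in tool-yaw frame",(c.mean(0)-s["eef_pos"][:2])@X,(c.mean(0)-s["eef_pos"][:2])@Y,"expect .035,.028")
```

```text
width [0.04456827 0.04448333 0.04463502 0.04464213]
yaw -80.17840111973531
yaw -80.10901074531841
yaw -80.14370372131098
tip [0.56772654 0.01538953] mid [[ 0.58199941 -0.06676025]
 [ 0.57953672 -0.05228577]
 [ 0.57619434 -0.03372898]
 [ 0.57157281 -0.00674827]]
plate w 0.10313844224807883 carrier yaw -80.85091731842776
plate centre rel TCP in tool-yaw frame 0.034395315237036046 0.028087796230984955 expect .035,.028
```

```bash
python3 -c "
from h import *
rel([.5483,.0571,.0457],-80.15)"
```

```text
turn [ 0.06 -0.02 -0.68] shift [ 0.0437 -0.002   0.1732]
```

Request:
move_arm:
  deltas:
    - [[0, 0, -0.7, 0.022, -0.001, 0.01, 0.015], [0, 0, -0.7, 0.0437, -0.002, 0.03, 0.015], [0, 0, -0.7, 0.0437, -0.002, 0.06, 0.015], [0, 0, -0.7, 0.0437, -0.002, 0.09, 0.015], [0, 0, -0.7, 0.0437, -0.002, 0.115, 0.015], [0, 0, -0.7, 0.0437, -0.002, 0.135, 0.015], [0, 0, -0.7, 0.0437, -0.002, 0.15, 0.015], [0, 0, -0.7, 0.0437, -0.002, 0.163, 0.015], [0, 0, -0.7, 0.0437, -0.002, 0.17, 0.015], [0.06, 0, -0.7, 0.0437, -0.002, 0.173, 0.015], [0.06, 0, -0.7, 0.0437, -0.002, 0.173, 0.015], [0.06, 0, -0.7, 0.0437, -0.002, 0.173, 0.015]]

```text
t: 5.25
eef_pos: [0.5493, 0.0571, 0.0469]
ee_rot: [-3.14, -0.0, -1.399]
force: [0.5, 0.0, -3.5]
width: 0.0258
```

Run:
```python
from h import *
import pickle
s,f=grab("wrist");pickle.dump((s,f),open("w3.pkl","wb"))
print(s["eef_pos"],np.degrees(s["ee_rot"]),s["force"],s["moment"])
rel([.5483,.0571,.0457],-80.15,s)
cv2.imwrite("pics/w3.png",cv2.resize(f["frame"],(800,600),interpolation=2))
```

```text
[0.54925777 0.05706107 0.04692911] [-1.79896340e+02 -7.06702994e-04 -8.01359576e+01] [ 0.45533455  0.03470281 -3.46672239] [0.09431511 0.07531745 0.0661104 ]
turn [-0.1  -0.    0.01] shift [-0.0002  0.0009  0.0012]
```

View pics/w3.png

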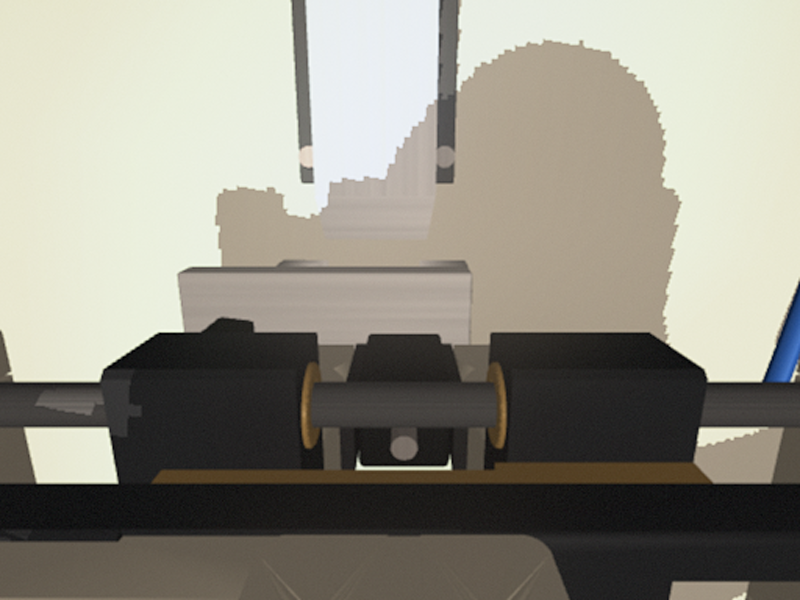

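Close view: the tip is about 10 mm ahead at row 240, its edges at columns 321 and 432. The carrier's groove lies between its lips at columns 325 and 422.

Run:
```python
from h import *
import pickle
s,f=pickle.load(open("w3.pkl","rb"));K,T=cam(s,f)
g=cv2.cvtColor(f["frame"],cv2.COLOR_BGR2GRAY).astype(float)
P=lambda u,v,z:unproj(K,T,(u,v),z)[:2]
def edge(v,a,b,sgn): # sub-pixel strongest signed step
    d=sgn*np.diff(cv2.GaussianBlur(g[v-1:v+2],(3,3),0)[1,a:b]);i=d.argmax();i=min(max(i,1),len(d)-2)
    w=d[i-1:i+2];return a+i+.5+.5*(w[0]-w[2])/(w[0]-2*w[1]+w[2])
L=[];M=[]
for v in (5,20,35,50,65,80,95,110):
    a=edge(v,192,208,1);b=edge(v,274,286,-1);p,q=P(a,v,.026),P(b,v,.026);L.append((p+q)/2);print(v,round(a,2),round(b,2),np.linalg.norm(p-q))
L=np.array(L);e=np.polyfit(L[:,1],L[:,0],1);print("rail yaw",np.degrees(np.arctan2(-1,-e[0])))
yaw=np.arctan2(-1,-e[0]);u=np.array([np.cos(yaw),np.sin(yaw)]);y=np.array([-u[1],u[0]])
print("tcp lateral rel. rail",(s["eef_pos"][:2]-L.mean(0))@y, "resid",(L-L.mean(0))@y*1e3)
print("tip lip cols row168-170",[ (r,g[r,170:310:1].astype(int).tolist()) for r in (169,)])
```

```text
5 195.37 280.5 0.04417179958522815
20 195.85 280.36 0.044339923794424564
35 196.61 280.12 0.04430969311953736
50 197.38 279.66 0.04415967470860684
65 198.05 279.05 0.04397251895280137
80 198.72 279.23 0.04421920072296271
95 193.18 278.67 0.04751419291823122
110 200.07 278.61 0.04417079266293458
rail yaw -81.05094689701859
tcp lateral rel. rail -0.012770192113718977 resid [ 0.1344016   0.04881526 -0.08444779 -0.16569937 -0.17977286 -0.41449009
  1.2836448  -0.62245155]
tip lip cols row168-170 [(169, [168, 169, 168, 168, 167, 170, 162, 135, 103, 93, 101, 104, 107, 111, 112, 117, 122, 124, 129, 134, 133, 137, 144, 146, 150, 153, 156, 161, 162, 166, 164, 166, 167, 164, 163, 162, 168, 171, 172, 170, 170, 171, 170, 170, 171, 171, 171, 169, 169, 171, 169, 169, 170, 170, 170, 170, 171, 172, 170, 172, 170, 170, 171, 170, 170, 171, 173, 171, 171, 169, 170, 171, 170, 171, 170, 171, 170, 174, 172, 169, 170, 170, 170, 171, 169, 169, 169, 168, 170, 171, 169, 170, 171, 170, 169, 171, 171, 169, 169, 168, 166, 163, 159, 157, 154, 149, 147, 147, 141, 138, 138, 135, 132, 128, 127, 125, 124, 121, 118, 117, 115, 113, 112, 107, 106, 103, 100, 97, 104, 143, 167, 166, 165, 165, 165, 165, 164, 165, 164, 162])]
```

Run:
```python
from h import *
import pickle
s,f=pickle.load(open("w3.pkl","rb"));K,T=cam(s,f)
P=lambda u,v:unproj(K,T,(u,v),.026)[:2]
L=np.array([(P(a,v)+P(b,v))/2 for v,a,b in((5,195.37,280.5),(20,195.85,280.36),(35,196.61,280.12),(50,197.38,279.66),(65,198.05,279.05),(80,198.72,279.23),(110,200.07,278.61))])
e=np.polyfit(L[:,1],L[:,0],1);yaw=np.arctan2(-1,-e[0]);u=np.array([np.cos(yaw),np.sin(yaw)]);y=np.array([-u[1],u[0]])
print("yaw",np.degrees(yaw),"lat",(s["eef_pos"][:2]-L.mean(0))@y,(L-L.mean(0))@y*1e3)
tip=P(240,153.5);print("tip ahead of TCP",(tip-s["eef_pos"][:2])@u)
s=monitor.get_state();print(s["t"],s["eef_pos"],np.degrees(s["ee_rot"]),s["force"],s["moment"])
rel([*s["eef_pos"][:2],.0459],-80.15,s)
```

```text
yaw -80.23695520746325 lat -0.011195762792396986 [-0.01079953  0.00463784 -0.02738259 -0.00381729  0.08814801 -0.0345723
 -0.01621414]
tip ahead of TCP 0.043777463135635325
5.3 [0.54944709 0.0571176  0.04723597] [-1.79859612e+02  9.72036346e-03 -8.01358745e+01] [ 0.11886823 -0.16398508 -3.91763393] [ 0.05857753  0.03691201 -0.0310619 ]
turn [-0.14  0.01  0.01] shift [0.     0.     0.0013]
```

Request:
move_arm:
  deltas:
    - [[-0.14, 0, 0, 0, 0.0008, 0.0014, 0.015], [-0.14, 0, 0, 0, 0.0008, 0.0014, 0.015], [-0.14, 0, 0, 0, 0.0008, 0.0014, 0.015], [-0.14, 0, 0, 0.004, 0.0008, 0.0014, 0.015], [-0.14, 0, 0, 0.008, 0.0008, 0.0014, 0.015], [-0.14, 0, 0, 0.011, 0.0008, 0.0014, 0.015], [-0.14, 0, 0, 0.014, 0.0008, 0.0014, 0.015], [-0.14, 0, 0, 0.017, 0.0008, 0.0014, 0.015], [-0.14, 0, 0, 0.02, 0.0008, 0.0014, 0.015], [-0.14, 0, 0, 0.023, 0.0008, 0.0014, 0.015], [-0.14, 0, 0, 0.026, 0.0008, 0.0014, 0.015], [-0.14, 0, 0, 0.026, 0.0008, 0.0014, 0.015]]

```text
t: 6.3
eef_pos: [0.5526, 0.0305, 0.045]
ee_rot: [3.14, -0.0, -1.399]
force: [-0.3, -1.1, -4.7]
width: 0.026
```

Run:
```python
from h import *
s=monitor.get_state();print(s["t"],s["eef_pos"],np.degrees(s["ee_rot"]),s["force"],s["moment"])
```

```text
6.3 [0.55263291 0.03052166 0.0450379 ] [ 1.79928737e+02 -4.22454976e-03 -8.01776339e+01] [-0.27414939 -1.10295696 -4.65557778] [-0.11368223 -0.03504904  0.02319046]
```

Request:
move_arm:
  deltas:
    - [[0, 0, 0, 0.003, 0, -0.0004, 0.015], [0, 0, 0, 0.007, 0, -0.0004, 0.015], [0, 0, 0, 0.011, 0, -0.0004, 0.015], [0, 0, 0, 0.015, 0, -0.0004, 0.015], [0, 0, 0, 0.019, 0, -0.0004, 0.015], [0, 0, 0, 0.023, 0, -0.0004, 0.015], [0, 0, 0, 0.027, 0, -0.0004, 0.015], [0, 0, 0, 0.03, 0, -0.0004, 0.015], [0, 0, 0, 0.03, 0, -0.0004, 0.015]]

```text
t: 7.05
eef_pos: [0.5576, 0.0008, 0.0454]
ee_rot: [3.14, -0.0, -1.4]
force: [-1.0, 0.3, -4.6]
width: 0.026
```

Run:
```python
from h import *
s=monitor.get_state();print(s["t"],s["eef_pos"],np.degrees(s["ee_rot"]),s["force"],s["moment"])
```

```text
7.05 [0.5576086  0.00082693 0.0453532 ] [ 1.79915126e+02 -3.07007397e-03 -8.01952157e+01] [-0.97777618  0.33741954 -4.64093867] [0.09136804 0.09618675 0.00060588]
```

Request:
move_arm:
  deltas:
    - [[0, 0, 0, 0.003, 0, 0, 0.015], [0, 0, 0, 0.008, 0, 0, 0.015], [0, 0, 0, 0.014, 0, 0, 0.015], [0, 0, 0, 0.02, 0, 0, 0.015], [0, 0, 0, 0.026, 0, 0, 0.015], [0, 0, 0, 0.032, 0, 0, 0.015], [0, 0, 0, 0.038, 0, 0, 0.015], [0, 0, 0, 0.044, 0, 0, 0.015], [0, 0, 0, 0.05, 0, 0, 0.015], [0, 0, 0, 0.056, 0, 0, 0.015], [0, 0, 0, 0.06, 0, 0, 0.015], [0, 0, 0, 0.06, 0, 0, 0.015]]

```text
t: 8.05
eef_pos: [0.5679, -0.0585, 0.0453]
ee_rot: [3.14, -0.0, -1.4]
force: [0.0, 0.4, -3.5]
width: 0.0259
```

Run:
```python
from h import *
s,f=grab("wrist");print(s["t"],s["eef_pos"],np.degrees(s["ee_rot"]),s["force"],s["moment"])
cv2.imwrite("pics/w4.png",cv2.resize(f["frame"],(800,600),interpolation=2))
```

```text
8.05 [ 0.56791203 -0.05850939  0.04531116] [ 1.79914306e+02 -5.32079286e-03 -8.02027523e+01] [ 0.00678479  0.3821757  -3.47542692] [0.12005813 0.04968139 0.00509785]
```

View pics/w4.png

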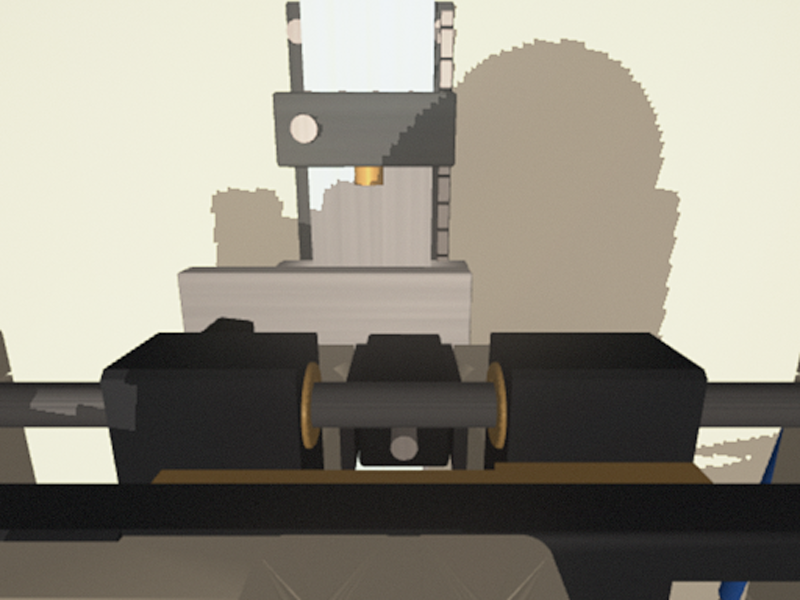

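Wrist view: the stop is ahead, its front face at about row 165 (columns 275 to 455). The brass pin is out at (369,176), and the carrier's front is at row 268.

Run:
```python
from h import *
s,f=grab("wrist");K,T=cam(s,f);k=.64
t=s["ee_rot"][2];u=np.array([np.cos(t),np.sin(t)])
for v,z in((160,.047),(165,.047),(165,.026),(185,.032)):
  p=unproj(K,T,(369*k,v*k),z)[:2];print(v,z,"gap to front",(p-s["eef_pos"][:2])@u-.0344)
```

```text
160 0.047 gap to front 0.037710784901017036
165 0.047 gap to front 0.03620202621925124
165 0.026 gap to front 0.036329075543766964
185 0.032 gap to front 0.02959481443798677
```

Request:
move_arm:
  deltas:
    - [[0, 0, 0, 0.002, 0, 0, 0.015], [0, 0, 0, 0.005, 0, 0, 0.015], [0, 0, 0, 0.008, 0, 0, 0.015], [0, 0, 0, 0.011, 0, 0, 0.015], [0, 0, 0, 0.014, 0, 0, 0.015], [0, 0, 0, 0.016, 0, 0, 0.015], [0, 0, 0, 0.018, 0, 0, 0.015], [0, 0, 0, 0.02, 0, 0, 0.015], [0, 0, 0, 0.02, 0, 0, 0.015]]

```text
t: 8.9
eef_pos: [0.5713, -0.0777, 0.0453]
ee_rot: [3.14, -0.0, -1.399]
force: [-0.3, 0.4, -4.4]
width: 0.0259
```

Request:
move_arm:
  deltas:
    - [[0, 0, 0, 0.002, 0, 0, 0.015], [0, 0, 0, 0.004, 0, 0, 0.015], [0, 0, 0, 0.006, 0, 0, 0.015], [0, 0, 0, 0.008, 0, 0, 0.015], [0, 0, 0, 0.0095, 0, 0, 0.015], [0, 0, 0, 0.011, 0, 0, 0.015], [0, 0, 0, 0.012, 0, 0, 0.015], [0, 0, 0, 0.013, 0, 0, 0.015], [0, 0, 0, 0.0135, 0, 0, 0.015], [0, 0, 0, 0.014, 0, 0, 0.015], [0, 0, 0, 0.014, 0, 0, 0.015]]

```text
t: 9.82
eef_pos: [0.5737, -0.0912, 0.0454]
ee_rot: [3.14, -0.0, -1.399]
force: [0.1, -0.3, -4.1]
width: 0.0257
```

Request:
move_arm:
  deltas:
    - [[0, 0, 0, 0.0003, 0, 0, 0.015], [0, 0, 0, 0.0006, 0, 0, 0.015], [0, 0, 0, 0.001, 0, 0, 0.015], [0, 0, 0, 0.001, 0, 0, 0.015]]

```text
t: 10.15
eef_pos: [0.5738, -0.0922, 0.0454]
ee_rot: [3.14, -0.0, -1.399]
force: [-0.2, 0.5, -4.1]
width: 0.0263
```

Request:
move_arm:
  deltas:
    - [[0, 0, 0, 0.0003, 0, 0, 0.015], [0, 0, 0, 0.0006, 0, 0, 0.015], [0, 0, 0, 0.001, 0, 0, 0.015], [0, 0, 0, 0.001, 0, 0, 0.015]]

```text
t: 10.48
eef_pos: [0.574, -0.0932, 0.0454]
ee_rot: [3.14, -0.0, -1.399]
force: [0.2, 0.8, -3.9]
width: 0.0257
```

Request:
move_arm:
  deltas:
    - [[0, 0, 0, 0.0003, 0, 0, 0.015], [0, 0, 0, 0.0006, 0, 0, 0.015], [0, 0, 0, 0.0008, 0, 0, 0.015], [0, 0, 0, 0.0008, 0, 0, 0.015]]

```text
t: 10.82
eef_pos: [0.5741, -0.0938, 0.0454]
ee_rot: [3.14, 0.0, -1.399]
force: [-0.5, 1.7, -3.6]
width: 0.0258
```

Request:
move_arm:
  deltas:
    - [[0, 0, 0, 0.0002, 0, 0, 0.015], [0, 0, 0, 0.0004, 0, 0, 0.015], [0, 0, 0, 0.0006, 0, 0, 0.015], [0, 0, 0, 0.0006, 0, 0, 0.015]]

```text
t: 11.15
eef_pos: [0.5741, -0.0938, 0.0454]
ee_rot: [3.14, 0.001, -1.399]
force: [-2.2, 6.1, -2.1]
width: 0.0258
```

Request:
move_arm:
  deltas:
    - [[0, 0, 0, 0, 0, 0.0003, 0.015], [0, 0, 0, 0, 0, 0.0006, 0.015], [0, 0, 0, 0, 0, 0.0006, 0.015]]

```text
t: 11.4
eef_pos: [0.5741, -0.0938, 0.0451]
ee_rot: [3.14, 0.001, -1.399]
force: [-3.3, 5.9, 0.6]
width: 0.026
```

Run:
```python
from h import *
s=monitor.get_state();print(s["t"],s["eef_pos"],np.degrees(s["ee_rot"]),s["force"],s["moment"])
```

```text
11.4 [ 0.57414804 -0.09382563  0.04511645] [ 1.79931435e+02  3.46754759e-02 -8.01440278e+01] [-3.28105511  5.93195643  0.59665816] [ 2.36972003  1.12070745 -0.02672078]
```

Request:
move_arm:
  deltas:
    - [[0, 0, 0, 0, 0, 0, 0.028], [0, 0, 0, 0, 0, 0, 0.034], [0, 0, 0, 0, 0, 0, 0.04], [0, 0, 0, 0, 0, 0, 0.04], [0, 0, 0, 0, 0, -0.01, 0.04], [0, 0, 0, 0, 0, -0.03, 0.04], [0, 0, 0, 0, 0, -0.055, 0.04], [0, 0, 0, -0.015, 0, -0.08, 0.04], [0, 0, 0, -0.04, 0, -0.105, 0.04], [0, 0, 0, -0.06, -0.03, -0.12, 0.036], [0, 0, 0, -0.06, -0.06, -0.12, 0.036], [0, 0, 0, -0.06, -0.06, -0.12, 0.036]]

```text
t: 12.4
eef_pos: [0.6282, -0.0233, 0.1672]
ee_rot: [-3.137, -0.001, -1.396]
force: [0.4, 0.4, -0.6]
width: 0.0362
```

Request:
move_arm:
  deltas:
    - [[0, 0, 0, 0, 0, 0, 0.03], [0, 0, 0, 0, 0, 0, 0.03], [0, 0, 0, 0, 0, 0, 0.03]]

```text
t: 12.65
eef_pos: [0.6225, -0.0256, 0.1647]
ee_rot: [3.139, -0.0, -1.399]
force: [-1.3, 0.8, -0.0]
width: 0.0305
```

Run:
```python
from h import *
import pickle
s,f=grab("wrist");pickle.dump((s,f),open("w5.pkl","wb"))
print(s["t"],s["eef_pos"],np.degrees(s["ee_rot"]),s["force"],s["width"])
cv2.imwrite("pics/w5.png",cv2.resize(f["frame"],(800,600),interpolation=2))
```

```text
12.65 [ 0.62246344 -0.02557739  0.16467788] [ 1.79878054e+02 -1.15277660e-03 -8.01848908e+01] [-1.32781292  0.84282094 -0.00337944] 0.030465978935023983
```

View pics/w5.png

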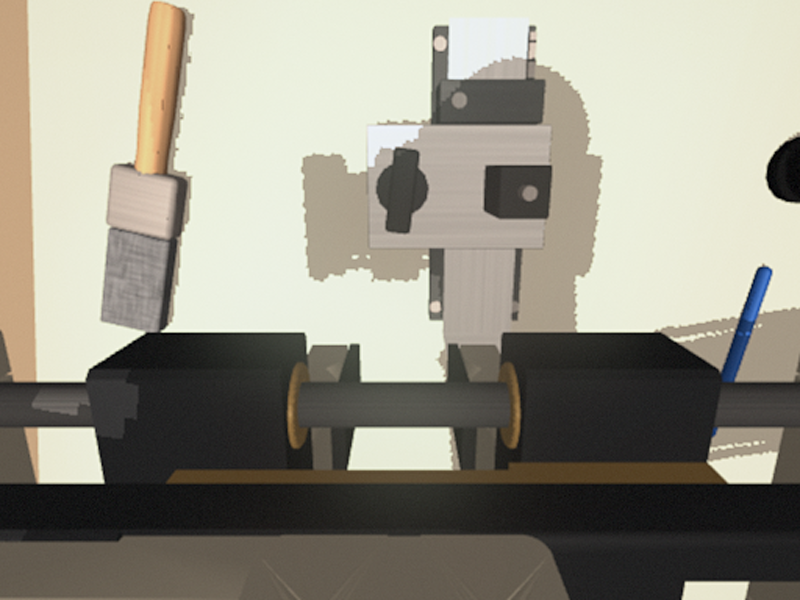

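Wrist view: the carrier is at the stop and the knob bar runs from about (407,150) to (396,232), leaning slightly clockwise. The post stud is at (530,193).

Run:
```python
from h import *
import pickle
s,f=pickle.load(open("w5.pkl","rb"));K,T=cam(s,f);k=.64
g=cv2.cvtColor(f["frame"],cv2.COLOR_BGR2GRAY)
m=(g[90:155,236:280]<70).astype(np.uint8);print([ "".join("#" if x else "." for x in r) for r in m[::4]])
for r in(100,106,138,144):print(r,g[r,240:275].tolist())
P=lambda u,v,z:unproj(K,T,(u*k,v*k),z)[:2]
a,b=P(407,150,.0755),P(396.5,232,.0755);d=a-b;print("bar yaw",np.degrees(np.arctan2(d[1],d[0])),"len",np.linalg.norm(d),"mid",(a+b)/2)
t=np.radians(-80.15);y=np.array([-np.sin(t),np.cos(t)]);print("knob expected",np.array([.57415,-.09383])+.06*y, "stud",P(530,193,.092))
```

```text
['............................................', '............................................', '...............................#............', '................##............##............', '..............###....#........#.............', '.........#....###.#..........###.#..........', '..............###.......###.#####.##........', '.............#######...#..######.####.......', '......#..#.#######.#.#.###.#####.####.......', '.......##...#########.##.############.......', '.........#######.#################..........', '............###.##.##########...............', '............###############.................', '...........###############..................', '...........#######.#######..................', '............................................', '............................................']
100 [203, 179, 181, 182, 181, 178, 181, 178, 180, 180, 185, 143, 68, 68, 71, 72, 71, 73, 73, 75, 73, 74, 72, 73, 74, 73, 71, 57, 139, 185, 180, 178, 178, 178, 180]
106 [172, 173, 172, 173, 175, 176, 177, 166, 129, 78, 66, 67, 69, 71, 72, 71, 72, 67, 74, 71, 71, 74, 72, 73, 72, 70, 61, 111, 163, 177, 175, 174, 175, 175, 173]
138 [172, 170, 171, 172, 171, 172, 158, 106, 58, 64, 65, 67, 66, 69, 67, 67, 69, 66, 69, 68, 66, 66, 55, 117, 165, 172, 172, 169, 171, 169, 169, 171, 169, 172, 170]
144 [170, 170, 170, 170, 170, 174, 137, 65, 67, 70, 67, 68, 68, 69, 67, 67, 69, 68, 69, 70, 66, 56, 91, 148, 174, 168, 171, 170, 171, 170, 171, 169, 171, 171, 170]
bar yaw -87.68670351514574 len 0.040619598209559994 mid [ 0.63345972 -0.08266813]
knob expected [ 0.63326554 -0.08356584] stud [ 0.57415876 -0.09317013]
```

```bash
python3 -c "
from h import *
rel([.6333,-.0833,.049],-87.5)"
```

```text
turn [ 0.11 -0.01  7.31] shift [ 0.0586 -0.001   0.1157]
```

Request:
move_arm:
  deltas:
    - [[0, 0, 3, 0.025, -0.001, 0, 0.028], [0.1, 0, 7.3, 0.0586, -0.001, 0.01, 0.028], [0.1, 0, 7.3, 0.0586, -0.001, 0.025, 0.028], [0.1, 0, 7.3, 0.0586, -0.001, 0.045, 0.028], [0.1, 0, 7.3, 0.0586, -0.001, 0.065, 0.028], [0.1, 0, 7.3, 0.0586, -0.001, 0.085, 0.028], [0.1, 0, 7.3, 0.0586, -0.001, 0.1, 0.028], [0.1, 0, 7.3, 0.0586, -0.001, 0.11, 0.028], [0.1, 0, 7.3, 0.0586, -0.001, 0.1155, 0.028], [0.1, 0, 7.3, 0.0586, -0.001, 0.1155, 0.028], [0.1, 0, 7.3, 0.0586, -0.001, 0.1155, 0.028], [0.1, 0, 7.3, 0.0586, -0.001, 0.1155, 0.028]]

```text
t: 13.7
eef_pos: [0.6348, -0.0827, 0.0503]
ee_rot: [-3.14, -0.0, -1.526]
force: [-0.2, 0.5, 0.2]
width: 0.0282
```

Request:
move_arm:
  deltas:
    - [[0, 0, 0, 0, 0, 0, 0.02], [0, 0, 0, 0, 0, 0, 0.015], [0, 0, 0, 0, 0, 0, 0.01], [0, 0, 0, 0, 0, 0, 0.006], [0, 0, 0, 0, 0, 0, 0.006], [0, 0, 0, 0, 0, 0, 0.006]]
  force: 20

```text
t: 14.2
eef_pos: [0.6339, -0.0827, 0.0496]
ee_rot: [-3.141, -0.0, -1.526]
force: [-3.0, 2.2, 6.0]
width: 0.0131
```

Run:
```python
from h import *
s=monitor.get_state();print(s["t"],s["eef_pos"],np.degrees(s["ee_rot"]),s["force"],s["moment"],s["width"],s["q"])
```

```text
14.2 [ 0.63393383 -0.08267947  0.04962672] [-1.79984879e+02 -5.72619003e-03 -8.74561766e+01] [-3.02532635  2.17973239  5.95017594] [ 0.50728182  1.18813747 -0.09866449] 0.013125128164183198 [ 1.75099623e-01  4.57603914e-01 -2.77330018e-01  1.79968992e-04
 -8.35613763e-01 -1.30822208e-01]
```

Request:
move_arm:
  deltas:
    - [[0, 0, 3, 0, 0, 0, 0.006], [0, 0, 7, 0, 0, 0, 0.006], [0, 0, 11, 0, 0, 0, 0.006], [0, 0, 15, 0, 0, 0, 0.006], [0, 0, 19, 0, 0, 0, 0.006], [0, 0, 23, 0, 0, 0, 0.006], [0, 0, 27, 0, 0, 0, 0.006], [0, 0, 31, 0, 0, 0, 0.006], [0, 0, 35, 0, 0, 0, 0.006], [0, 0, 38, 0, 0, 0, 0.006], [0, 0, 40, 0, 0, 0, 0.006], [0, 0, 40, 0, 0, 0, 0.006]]
  force: 30

```text
t: 15.2
eef_pos: [0.6337, -0.0826, 0.0497]
ee_rot: [3.142, -0.0, -2.226]
force: [-4.1, 3.6, 7.8]
width: 0.013
```

Run:
```python
from h import *
s=monitor.get_state();print(s["t"],s["eef_pos"],np.degrees(s["ee_rot"]),s["force"],s["moment"],s["width"],s["joint_efforts"][5])
```

```text
15.2 [ 0.63371431 -0.08257112  0.04972248] [ 1.79999147e+02 -1.60494144e-02 -1.27541815e+02] [-4.12928594  3.55594517  7.84561698] [0.83135939 1.68543858 0.21778628] 0.013011420589085679 -0.9086307138204575
```

Request:
move_arm:
  deltas:
    - [[0, 0, 3, 0, 0, 0, 0.006], [0, 0, 6, 0, 0, 0, 0.006], [0, 0, 9, 0, 0, 0, 0.006], [0, 0, 12, 0, 0, 0, 0.006], [0, 0, 14, 0, 0, 0, 0.006], [0, 0, 15, 0, 0, 0, 0.006], [0, 0, 15, 0, 0, 0, 0.006]]

```text
t: 15.78
eef_pos: [0.6337, -0.0822, 0.0499]
ee_rot: [3.141, -0.0, -2.486]
force: [-5.5, 4.4, 9.4]
width: 0.0128
```

Run:
```python
from h import *
s=monitor.get_state();print(s["t"],s["eef_pos"],np.degrees(s["ee_rot"]),s["force"],s["moment"],s["width"],s["joint_efforts"][5])
```

```text
15.7833 [ 0.63367483 -0.08223543  0.0498513 ] [ 1.79993222e+02 -5.83857863e-03 -1.42456491e+02] [-5.50282574  4.44631002  9.42581656] [1.522311   1.98468191 0.47131258] 0.012790734360671628 -0.785826500505209
```

Request:
move_arm:
  deltas:
    - [[0, 0, 0, 0, 0, 0, 0.006], [0, 0, 0, 0, 0, 0, 0.006], [0, 0, 0, 0, 0, 0, 0.006]]

```text
t: 16.03
eef_pos: [0.6337, -0.0822, 0.0499]
ee_rot: [3.141, -0.0, -2.485]
force: [-5.3, 3.3, 8.9]
width: 0.0128
```

Run:
```python
from h import *
for i in range(4):
  s,_=grab("top");print(s["t"],s["eef_pos"],np.degrees(s["ee_rot"][2]),s["force"],s["moment"],s["width"])
```

```text
16.0333 [ 0.63370885 -0.08224398  0.04986932] -142.39518035245402 [-5.32440488  3.31307894  8.93100201] [1.47907836 1.92119219 0.39194907] 0.012762176328316234
16.0833 [ 0.63369148 -0.08223278  0.0498447 ] -142.3956134598604 [-5.83035792  3.41843754  8.39463133] [1.5009789  1.92522952 0.31776706] 0.01243317120035684
16.1333 [ 0.6336866  -0.0822482   0.04985048] -142.3938051467943 [-5.8626017   3.40344186  8.0614356 ] [1.43145806 1.88684447 0.38322334] 0.012571646249931174
16.1833 [ 0.63370253 -0.08223584  0.04986421] -142.39471037721543 [-5.74975726  4.28603643  8.86546624] [1.45705901 1.90439052 0.32981443] 0.013015251996938168
```

Request:
move_arm:
  deltas:
    - [[0, 0, 1.5, 0, 0, 0, 0.006], [0, 0, 3, 0, 0, 0, 0.006], [0, 0, 4.5, 0, 0, 0, 0.006], [0, 0, 4.5, 0, 0, 0, 0.006], [0, 0, 4.5, 0, 0, 0, 0.006]]

```text
t: 16.65
eef_pos: [0.6337, -0.0822, 0.0498]
ee_rot: [3.141, -0.0, -2.564]
force: [-6.7, 4.3, 8.9]
width: 0.0127
```

Run:
```python
from h import *
for i in range(4):
  s,_=grab("top");print(s["t"],s["eef_pos"],np.degrees(s["ee_rot"][2]),s["force"],s["moment"],s["width"])
```

```text
16.65 [ 0.63366559 -0.08216566  0.04982284] -146.89472116659798 [-6.69629406  4.27497464  8.89932587] [1.55768113 1.99752854 0.4869366 ] 0.012741393683904874
16.7 [ 0.633653   -0.08219948  0.04983207] -146.88728388456494 [-5.06457854  4.17026581  8.78855256] [1.57566685 1.95923643 0.43839334] 0.012792852786889543
16.75 [ 0.63366204 -0.08218176  0.04986183] -146.88671542958798 [-4.91492234  4.96916437  8.6709966 ] [1.57806582 1.95576644 0.42836953] 0.012752769343326694
16.8 [ 0.63368895 -0.08218197  0.04987192] -146.8820952678606 [-5.98510296  4.36405476  8.76881819] [1.55153361 1.93095389 0.43500777] 0.012719549395111078
```

Torque is steady at about 0.43 N m, inside the tight band. Letting go now.

Request:
move_arm:
  deltas:
    - [[0, 0, 0, 0, 0, 0, 0.016], [0, 0, 0, 0, 0, 0, 0.02], [0, 0, 0, 0, 0, 0, 0.024], [0, 0, 0, 0, 0, 0, 0.024], [0, 0, 0, 0, 0, -0.005, 0.024], [0, 0, 0, 0, 0, -0.02, 0.024], [0, 0, 0, 0, 0, -0.04, 0.024], [0, 0, 0, 0, 0, -0.06, 0.024], [0, 0, 0, 0, 0, -0.08, 0.024], [0, 0, 0, 0, 0, -0.1, 0.024], [0, 0, 0, 0, 0, -0.12, 0.024], [0, 0, 0, 0, 0, -0.12, 0.024]]

```text
t: 17.85
eef_pos: [0.6365, -0.083, 0.1743]
ee_rot: [-3.137, 0.006, -2.564]
force: [0.3, 0.4, 0.6]
width: 0.0237
```

Request:
move_arm:
  deltas:
    - [[0, 0, -7, -0.02, 0, 0, 0.024], [0, 0, -14, -0.04, 0.01, 0, 0.024], [0, 0, -21, -0.05, 0.02, 0, 0.024], [0, 0, -28, -0.055, 0.035, 0, 0.024], [0, 0, -35, -0.06, 0.045, 0, 0.024], [0, 0, -42, -0.06, 0.05, 0, 0.024], [0, 0, -49, -0.06, 0.05, 0, 0.024], [0, 0, -56, -0.06, 0.05, 0, 0.024], [0, 0, -63, -0.06, 0.05, 0, 0.024], [0, 0, -67, -0.06, 0.05, 0, 0.024], [0, 0, -67, -0.06, 0.05, 0, 0.024], [0, 0, -67, -0.06, 0.05, 0, 0.024]]

```text
t: 18.85
eef_pos: [0.6571, -0.0082, 0.1692]
ee_rot: [-3.141, -0.0, -1.398]
force: [-0.5, -0.3, -1.0]
width: 0.0242
```

Run:
```python
from h import *
s,f=grab("wrist");K,T=cam(s,f)
print(s["t"],s["eef_pos"],np.degrees(s["ee_rot"]),s["force"])
cv2.imwrite("pics/w6.png",cv2.resize(f["frame"],(800,600),interpolation=2))
```

```text
18.85 [ 0.65708332 -0.00817155  0.16915107] [-1.79982039e+02 -6.36173478e-03 -8.01141664e+01] [-0.47317117 -0.25492622 -1.04482878]
```

View pics/w6.png

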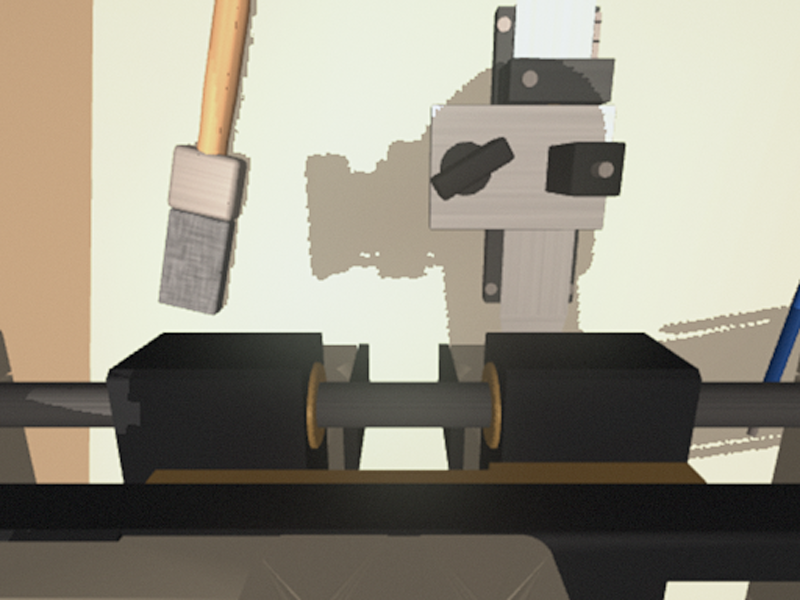

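The carrier's front edge (row 105) meets the stop face (row 104). The knob bar, from (440,190) to (508,147), is turned by about 60°, and the gripper is clear.

```bash
python3 -c "
from h import *
print(arm.job_done())"
```

```text
the job is handed in; nothing more can be done
None
```

The carrier is on the aluminium rail, home against the stop and clamped. I handed the job in at about 19 s of the 64 s allowed. No verdict was reported, so the checks below are my own.

- **Sliding on:** I gripped the carrier by its post and ran it on from the tapered end with no noticeable resistance. It met the stop within about 1 mm of where the picture put it, and the highest reading against the stop was about 6.5 N.
- **Clamping:** I turned the knob clockwise to about 1.16 rad. The steady torque was about 0.43 N m, in the tight band. One reading just after the turn was 0.49 N m.
- **Last look:** the final wrist picture shows the carrier's front edge flush with the stop face, the knob turned about 60° and the gripper well clear. The brush, the only bystander fully in view, had not been touched.
- **Not measured directly:** I had no reading of the pin's travel or the jaw's force. I inferred the pin from the flush contact and the jaw from the torque and angle.

No check failed. The knob torque and the along-rail position were each within small scatter (about 0.05 N m and 1 mm).

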